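Set up a gel casting tray: gate in, comb poised above

TASK

Get the white gel casting tray ready: take the orange end gate out of the grey parts rack and slide it edgewise down into the grooves at the tray's open end until it is fully home, and let go of it. Then carry the blue comb from the rack over the tops of the bottles and hold it upright, teeth down, level and squarely lined up with the tray's red-marked comb notches, the tips of its teeth hovering about 1 cm above the tray's walls without touching the tray. Do not shift or tip the bottles, and finish while still holding the comb there.

Things in the scene. Friction and masses are not known exactly. Their poses are not given: they have to be found in the camera images.
- gate_grip (a point): Centre of the grip tab of the orange end gate, a loose plate that stands upright in one of the rack's two slots. Tab 12 x 36 x 44 mm (x, y, z) with dark ribs; below it a plate 6 x 100 x 40 mm. This point is 62 mm above the plate's lower edge and 22 mm below the tab's top. 40 to 85 g. Axes: z up, x through its thickness, y along its length; it looks the same turned half round.
- gate_foot (a point): Middle of the lower edge of the orange end gate, 62 mm straight below gate_grip. Same axes.
- comb_grip (a point): Centre of the grip tab of the blue comb, loose, hanging by its bar upright in the rack's other slot. Tab 12 x 36 x 44 mm (x, y, z) with dark ribs; below it a bar 12 x 130 x 10 mm, and below that eight teeth 4 mm thick and 30 mm long in a row 86 mm wide. This point is 62 mm above the tips of the teeth and 22 mm below the tab's top. 40 to 85 g. Axes: z up, x through its thickness, y along its length; it looks the same turned half round.
- comb_tip (a point): Middle of the row of tooth tips of the blue comb, 62 mm straight below comb_grip. Same axes.
- tray: White casting tray, fixed to the worktop, 150 x 117 x 40 mm (x, y, z), origin at the centre of its underside; long along its x, closed by a wall at its +x end (away from the robot, within its yaw), open at -x. Floor 4 mm thick, side walls 6 mm, 105 mm between them. It and the rack may change sides.
- tray_slot (a point): On the tray's floor, in the middle between the two upright grooves for the end gate, at tray x = -60 mm, 4 mm above the worktop. Grooves run from 40 mm high down to the floor, between grey ribs, with flared mouths that reach 48 mm; they are 10 mm wide along tray x, and 105 mm from groove bottom to groove bottom along tray y. The gate is home when its lower edge stands on the floor here, its axes along the tray's (either way round).
- tray_comb (a point): Middle between the two comb notches, level with the tops of the side walls (40 mm above the worktop), at tray x = +25 mm. The notches in the wall tops are 18 mm wide and 6 mm deep, with a red mark below each on the outside. Axes as the tray: the comb's bar is to run along this y, over both notches.
- rack: Grey parts rack, fixed to the worktop, 130 x 140 x 36 mm (x, y, z), origin at the centre of its underside. Two equal slots along its y at x = -40 and +40 mm, each 10 mm wide, 106 mm long, 32 mm deep; either may hold the gate, the other holds the comb. Things are drawn straight up out of it by at least 35 mm.
- stock_a: White plastic bottle with yellow cap, 44 mm across, 100 mm tall, loose; origin at the centre of its underside. One of three bottles in a row between tray and rack.
- stock_b: White plastic bottle with blue cap, 44 mm across, 100 mm tall, loose; origin at the centre of its underside. In the same row.
- bottle_tris: Brown bottle with red cap, 52 mm across, 115 mm tall, loose; origin at the centre of its underside. In the same row.
Things that resemble listed ones, but are neither listed nor needed, are in the scene too. Of the things that look like the bottle_tris, take the one that is farthest to the robot's left at the start.

How it is judged:
By the outcome, as a careful person would: the job done as asked, in the order asked, and still so for the second after the job is handed in, while the arm keeps its last pose, push and grip.
It also fails if it takes over 61 s, if anything falls off the work surface, if the arm or the gripper's body presses on something with over 40 N, if the wrist force passes 120 N, or if a joint passes its speed limit or range.

ROBOT

A 6-joint arm with a two-finger parallel gripper is mounted at the origin on a cart in front of the work surface, level with it; the furniture and walls round the work are solid. World frame = base frame: x ahead of the robot, y to its left, z up, the work surface at z = 0. Lengths are in mm, angles in rad, forces in N, time in s.
With the tool pointing down it reaches from about 400 to 925 mm from the base axis. Payload 12.5 kg.
Tool frame: the origin (TCP) lies at the very end of the fingers, on their centre line; the grasp point (between the pads) lies env.hold_point_z behind it (env.hold_point_z is the distance from the TCP to the grasp point, in mm); y points along the fingers, z is the direction in which the jaws open and shut, and the axes are right-handed (so a half turn about y gives the same grasp; the last joint's range is limited). The gripper opens to 95 mm and grips with 3 to 60 N. Pads are 20 mm wide; open, the fingers measure 119 mm over their backs; the gripper's body (75 mm by 180 mm) begins 59 mm behind the grasp point.
Start: joints at [1.034, 0.491, 1.559, -0, 1.092, -0.106], TCP at [260.985, 567.92, 214.661] pointing down, gripper open.
Joint ranges: [-3.1, 3.1], [-0.84, 2.19], [0.05, 2.79], [-1.13, 4.28], [0.06, 2.93], [-2.69, 2.69]. Speed limits (rad/s): [2.22, 2.22, 2.79, 3.14, 3.14, 3.14].

INTERFACE

Orientations are given as [roll, pitch, yaw] about the fixed x, y, z axes, in that order (R = Rz(yaw) Ry(pitch) Rx(roll)).
In Python, from cell import env gives the robot as it stands.
- The arm moves only by the shell command python3 -m inch 'ROWS'. ROWS is JSON, one flat list of numbers, 7 for each row, row after row: the shift along the tool's x, y, z in m, then the turn, a rotation vector about the tool's x, y, z in degrees, then the closure, from -1 (fully open) to 1 (shut). In form: [tx, ty, tz, ax, ay, az, hand, tx, ty, tz, ax, ay, az, hand, ...]. A call has 1 to 10 rows; each row shifts and turns the commanded pose from where the row before left it, along the tool's axes as they then stand; what a row does not reach is not made up. A row lasts 1/10 s, in which the tool goes at most 50 mm and 8.59 degrees, less where a joint would pass 70% of its speed; a pose out of reach is approached as far as the arm can. A call is refused whole if a number of a shift passes 0.05 or a number of a turn 8.59, either way. A call with a gripper value outside its range is refused whole. The fingers move at their own pace and stop on an object; the grip force is fixed at half the most. Time passes only in rows, so rows that do not move let the fingers close. It gives the time, the measured TCP pose, the force and the opening at its end, in the units of the state.
- env.state(): the state, without advancing time (a new reading comes with each control period).
- env.read_camera(name): name is "scene" or "top" or "wrist"; returns a dict with "pixels" (420x560x3 uint8, blue, green, red), "depth" (420x560 float32, mm along the optical axis (not along the pixel's ray), 0 where there is no reading), "mtx" (3x3 intrinsics, pixels), "R" (3x3) and "t" (3): a world point X has camera coordinates R X + t. Camera axes: x right, y down, z forward; pixel columns grow to the right and rows downward; lengths in mm; the calibration is good to about 2 mm. The wrist camera is an equidistant fisheye: a pixel r from the principal point sees the ray r / f radians off the axis. A picture is of the moment at which its call begins.
- env.job_done(): hands the job in, once; it reports no verdict.
The state is a dict: "t": time; "joints": joint angles; "qvel": joint speeds; "tau": joint torques, N m; "eef_pos": TCP position; "tcp_rot": TCP orientation; "ft_force": force on the tool from outside, world axes, zero at the start; "moment": the same for the moment, N m; "opening": opening from 0.0 (shut) to 1.0 (fully open).
Only numpy, scipy, OpenCV 4.12 (cv2) and the standard library are available. Lean on these libraries where they do the work, as an engineer would, in place of code of your own. Each camera call takes 0.05 s, during which the arm holds its last target.

## Working session

There is one attempt and no reset: what is moved stays moved. The work goes in short steps, Python scripts to look and compute and a shell command to move; the robot and the scene stay as the last step left them, time stands still between calls to the robot, and variables do not carry over. Pictures are saved under pics/ and viewed, and the job is handed in when it is done.

```bash
ls; mkdir -p pics; python3 - <<'E'
from cell import env
import cv2
print(env.state(), env.hold_point_z)
for n in ("scene","top","wrist"):
    c=env.read_camera(n); cv2.imwrite(f"pics/{n}0.png",c["pixels"]); 
    import numpy as np
    np.savez(f"pics/{n}0.npz",**c)
    print(n,c["mtx"].tolist(),c["R"].round(4).tolist(),c["t"].round(1).tolist())
E
```

```text
pics
{'t': 0.0, 'joints': array([ 1.03436130e+00,  4.91561249e-01,  1.55945972e+00, -2.10846399e-05,
        1.09169583e+00, -1.05617871e-01]), 'qvel': array([-9.25251002e-04,  3.97074994e-04, -6.84059183e-04, -9.39019942e-05,
        9.95257146e-04, -9.79445436e-04]), 'tau': array([ 4.03604326e-05, -6.12642646e+01, -2.58180159e+01,  6.92252791e-02,
        4.82313917e-02, -9.20005618e-05]), 'eef_pos': array([260.87481258, 567.67837203, 214.05716437]), 'tcp_rot': array([-1.57191618e+00,  9.99132558e-05, -4.30807477e-01]), 'ft_force': array([-0.04796777,  0.52131949, -0.5224557 ]), 'moment': array([-0.02232394,  0.05516883, -0.03364689]), 'opening': 0.9967066824047423} 18.8
scene [[519.336778048967, 0.0, 284.61334810945056], [0.0, 519.336778048967, 212.55031871602952], [0.0, 0.0, 1.0]] [[0.8426, -0.5383, 0.015], [-0.2227, -0.3738, -0.9004], [0.4902, 0.7554, -0.4349]] [-443.3, 192.0, 842.2]
top [[386.3643872505069, 0.0, 281.30830833567904], [0.0, 386.3643872505069, 211.52067330016823], [0.0, 0.0, 1.0]] [[-0.0242, -0.9997, 0.0025], [-0.991, 0.0236, -0.1316], [0.1315, -0.0057, -0.9913]] [31.4, 519.7, 907.4]
wrist [[325.19226210127806, 0.0, 278.09482133623374], [0.0, 325.19226210127806, 210.3178321446545], [0.0, 0.0, 1.0]] [[0.4168, 0.909, -0.0013], [0.8795, -0.4029, 0.2535], [0.2299, -0.1068, -0.9673]] [-625.4, -30.1, 390.8]
```

View pics/top0.png

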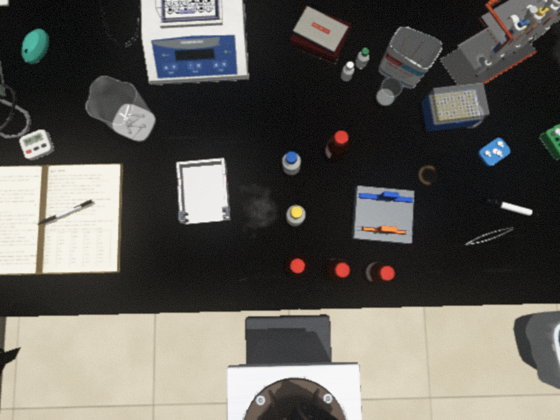

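View pics/scene0.png

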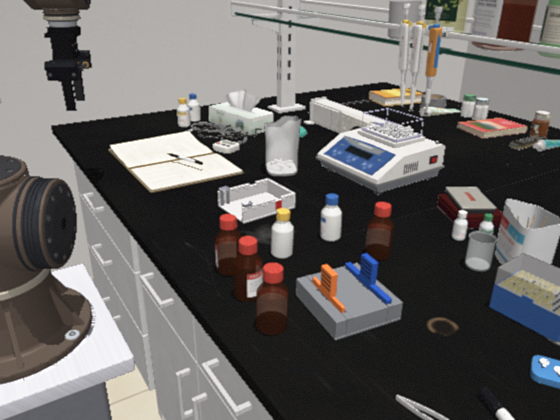

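View pics/wrist0.png

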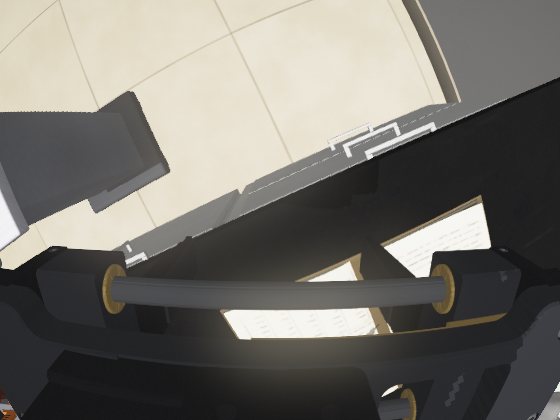

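The top view has the tray at about (203,190) and the rack at (384,214), with the orange gate near the robot (384,230) and the blue comb on the far side (385,197). The bottle row is at (291,160), (295,213) and (297,266). The red-capped look-alikes are at (342,270), (387,273) and (338,138). Next I'll measure positions.

```bash
cat > h.py <<'E'
import numpy as np, cv2
def load(n): return dict(np.load(f"pics/{n}.npz"))
def cloud(c):
    K=c["mtx"]; d=c["depth"]; v,u=np.mgrid[:d.shape[0],:d.shape[1]]
    P=np.stack([(u-K[0,2])/K[0,0]*d,(v-K[1,2])/K[1,1]*d,d],-1)
    W=(P-c["t"])@c["R"]; W[d==0]=np.nan
    return W
def onplane(c,uv,z):
    K=c["mtx"]; uv=np.atleast_2d(uv).astype(float)
    r=np.c_[(uv[:,0]-K[0,2])/K[0,0],(uv[:,1]-K[1,2])/K[1,1],np.ones(len(uv))]@c["R"]
    o=-c["R"].T@c["t"]
    return o+r*((z-o[2])/r[:,2])[:,None]
def proj(c,X):
    p=np.atleast_2d(X)@c["R"].T+c["t"]; K=c["mtx"]
    return np.c_[p[:,0]/p[:,2]*K[0,0]+K[0,2],p[:,1]/p[:,2]*K[1,1]+K[1,2]]
def hsv(c): return cv2.cvtColor(c["pixels"],cv2.COLOR_BGR2HSV).astype(int)
E
python3 - <<'E'
from h import *
for n in ("top0","scene0"):
    c=load(n);W=cloud(c);H=hsv(c);h,s,v=H[...,0],H[...,1],H[...,2]
    print(n)
    for nm,m in dict(red=((h<6)|(h>174))&(s>170)&(v>90),orange=(h>7)&(h<18)&(s>150)&(v>120),yellow=(h>20)&(h<32)&(s>120)&(v>100),blue=(h>105)&(h<125)&(s>150)&(v>90)).items():
        k,l,st,ce=cv2.connectedComponentsWithStats(m.astype(np.uint8))
        for i in range(1,k):
            if st[i,4]<25: continue
            p=W[l==i]; p=p[~np.isnan(p[:,0])]
            if len(p)<10 or not(300<np.median(p[:,0])<900): continue
            print(nm,ce[i].round(1),st[i],"med",np.median(p,0).round(),"lo",np.percentile(p,3,axis=0).round(),"hi",np.percentile(p,97,axis=0).round())
c=load("top0");W=cloud(c);g=c["pixels"]
for nm,(u0,v0,u1,v1) in dict(tray=(165,145,240,232),rack=(345,178,425,250)).items():
    a=g[v0:v1,u0:u1]; cv2.imwrite(f"pics/{nm}c.png",cv2.resize(a,None,fx=7,fy=7,interpolation=cv2.INTER_CUBIC))
E
```

```text
top0
red [340.9 136.8] [334 130  15  15 161] med [ 679. -122.  114.] lo [ 665. -142.   -1.] hi [ 730. -108.  117.]
red [297.1 265.2] [290 258  15  15 175] med [391. -12. 114.] lo [376. -27.  84.] hi [404.   1. 117.]
red [342.1 269.7] [335 262  15  16 181] med [ 378. -111.  114.] lo [ 364. -126.   80.] hi [393. -97. 117.]
red [386.9 272.7] [380 266  15  15 176] med [ 369. -208.  114.] lo [ 356. -223.   99.] hi [ 383. -195.  116.]
orange [391.1 229.5] [381 226  24   8 104] med [ 465. -230.   86.] lo [ 461. -272.   37.] hi [ 472. -209.   90.]
orange [369.6 229. ] [363 228  14   3  35] med [ 472. -193.   42.] lo [ 469. -206.   36.] hi [ 475. -177.   46.]
yellow [542.1  10.9] [537   8  12   7  48] med [ 887. -513.  250.] lo [ 882. -530.  245.] hi [ 896. -508.  256.]
yellow [296.1 211.8] [291 206  11  12 100] med [510. -14.  99.] lo [499. -25.  95.] hi [521.  -5. 101.]
blue [192.8  65.3] [154  46  82  31 632] med [881. 242.  66.] lo [866. 129.  57.] hi [918. 316.  88.]
blue [290.9 156.5] [286 151  10  12  93] med [639.  -6.  99.] lo [628. -15.  96.] hi [651.   3. 102.]
blue [396.4 196.6] [
[... 687 characters left out ...]
09.] lo [ 352. -225.   94.] hi [ 380. -198.  115.]
orange [328.9 285.7] [313 264  31  48 519] med [ 463. -236.   54.] lo [ 460. -272.   34.] hi [ 472. -184.   87.]
yellow [181.9 100.3] [179  98   7   6  26] med [696. 951.  94.] lo [688. 942.  85.] hi [706. 962.  99.]
yellow [282.8 214.1] [276 208  15  13 144] med [506. -22.  94.] lo [496. -30.  82.] hi [519.  -6. 100.]
blue [331.4 198.5] [326 193  12  12 123] med [635. -14.  95.] lo [625. -21.  -1.] hi [786. 181. 100.]
blue [368.7 275.8] [345 253  46  51 684] med [ 543. -245.   46.] lo [ 535. -297.   37.] hi [ 556. -175.   89.]
blue [525.8 312.8] [ 490  285   70   56 1723] med [ 732. -427.   23.] lo [ 725. -480.    2.] hi [ 738. -368.   46.]
```

View pics/trayc.png

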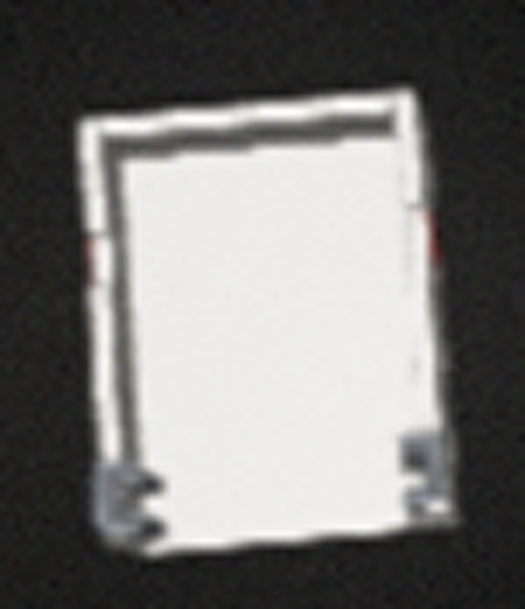

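View pics/rackc.png

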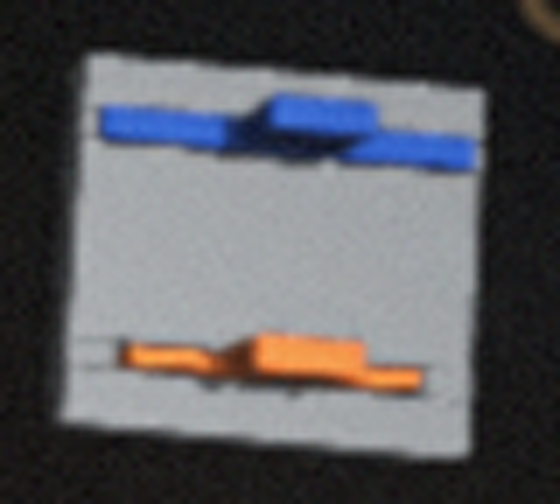

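```bash
cat > meas.py <<'E'
from h import *
from scipy.spatial import cKDTree
def rect(c,m,z,nm):
    cs,_=cv2.findContours(m.astype(np.uint8),cv2.RETR_EXTERNAL,cv2.CHAIN_APPROX_NONE)
    k=max(cs,key=cv2.contourArea)[:,0,:]
    P=onplane(c,k,z)[:,:2].astype(np.float32)
    (cx,cy),(w,h),a=cv2.minAreaRect(P)
    print(nm,"c",round(cx,1),round(cy,1),"wh",round(w,1),round(h,1),"ang",round(a,2))
if __name__=="__main__":
    for n in ("top0","scene0"):
        c=load(n);W=cloud(c);H=hsv(c);h,s,v=H[...,0],H[...,1],H[...,2];z=W[...,2]
        print(n)
        m=(s<60)&(v>80)&(z>30)&(z<39)&(W[...,1]<-130)&(W[...,1]>-350)&(W[...,0]>400)&(W[...,0]<620)
        m|=(((h>7)&(h<18))|((h>105)&(h<125)))&(s>150)&(W[...,1]<-130)&(W[...,1]>-350)&(W[...,0]<620)&(z>20)&(z<50)&(W[...,0]>440)
        rect(c,cv2.morphologyEx(m.astype(np.uint8),cv2.MORPH_CLOSE,np.ones((5,5))),36,"rack")
        t=(v>60)&(s<80)&(z>-5)&(z<60)&(W[...,0]>450)&(W[...,0]<670)&(W[...,1]>120)&(W[...,1]<280)
        rect(c,t,40,"tray")
        for nm,cm,zz,zb in (("gate",(h>7)&(h<18)&(s>150),88,44),("comb",(h>105)&(h<125)&(s>150)&(W[...,0]<600)&(W[...,1]>-350),90,46)):
            mm=cm&(z>80)&(z<96)&(W[...,1]<-130)
            p=W[mm]; print(nm,"top",len(p),p.mean(0).round(1),p.min(0).round(1),p.max(0).round(1))
            mm=cm&(z>30)&(z<52)&(W[...,1]<-130)
            p=W[mm][:,:2]; l=cv2.fitLine(p.astype(np.float32),cv2.DIST_L1,0,.01,.01).ravel(); print("  bar",l.round(3),"ang of y axis deg",np.degrees(np.arctan2(-l[0],l[1])).round(2),p.min(0).round(1),p.max(0).round(1),W[mm][:,2].max().round(1))
E
python3 meas.py
```

```text
top0
rack c 508.1 -230.1 wh 141.0 129.9 ang 83.42
tray c 576.2 210.0 wh 158.7 126.8 ang 4.01
gate top 86 [ 474.5 -218.6   86.1] [ 352.5 -242.2   80. ] [ 669.4 -132.7   93. ]
  bar [ 1.24000e-01  9.92000e-01  4.70394e+02 -2.04160e+02] ang of y axis deg -7.11 [ 460.3 -274.7] [ 653.8 -133. ] 50.4
comb top 78 [ 546.5 -233.8   88.3] [ 540.5 -251.6   80.9] [ 553.3 -216.9   92. ]
  bar [ 1.22000e-01  9.93000e-01  5.49335e+02 -2.15273e+02] ang of y axis deg -6.98 [ 537.1 -296.4] [ 557.3 -172.6] 49.7
scene0
rack c 503.9 -231.2 wh 153.7 133.6 ang 83.39
tray c 556.6 181.3 wh 191.9 200.9 ang 3.75
gate top 221 [ 480.7 -208.9   85.4] [ 350.6 -245.4   80. ] [ 689.  -130.3   90.9]
  bar [ 9.65000e-01  2.62000e-01  6.84772e+02 -1.47969e+02] ang of y axis deg -74.84 [ 341.  -277.7] [ 687.6 -130.7] 51.9
comb top 145 [ 544.3 -238.4   86.5] [ 538.  -255.3   80. ] [ 554.5 -218.    90.7]
  bar [ 1.08000e-01  9.94000e-01  5.42336e+02 -2.35863e+02] ang of y axis deg -6.2 [ 532.9 -300.9] [ 558.3 -169.7] 51.9
```

```bash
python3 -m inch '[0,0,0,0,8.16,0,0, 0,0,0,0,8.16,0,0, 0,0,0,0,8.16,0,0, 0,0,0,0,8.16,0,0, 0,0,0,0,8.16,0,0, 0,0,0,0,8.16,0,0, 0,0,0,0,8.16,0,0, 0,0,0,0,8.16,0,0]' && python3 -m inch '[0.042,0,0.027,0,0,0,0, 0.042,0,0.027,0,0,0,0, 0.042,0,0.027,0,0,0,0, 0.042,0,0.027,0,0,0,0, 0.042,0,0.027,0,0,0,0, 0.042,0,0.027,0,0,0,0, 0.042,0,0.027,0,0,0,0, 0.042,0,0.027,0,0,0,0, 0.042,0,0.027,0,0,0,0, 0,0,0,0,0,0,0]'
cat > snap.py <<'E'
import sys,cv2,numpy as np
from cell import env
n,tag=sys.argv[1:3]
c=env.read_camera(n); np.savez(f"pics/{tag}.npz",**c); cv2.imwrite(f"pics/{tag}.png",c["pixels"])
s=env.state(); print(s["t"],s["eef_pos"].round(1),np.degrees(s["tcp_rot"]).round(2),s["ft_force"].round(1),s["opening"].round(3))
E
python3 snap.py wrist w1
```

```text
t: 0.95
eef_pos: [260.9, 567.8, 214.4]
tcp_rot: [-1.571, -0.0, -1.576]
ft_force: [0.2, 0.3, -0.0]
opening: 0.5
t: 1.95
eef_pos: [506.8, 185.8, 214.4]
tcp_rot: [-1.57, -0.001, -1.575]
ft_force: [-0.6, 1.0, 0.0]
opening: 0.5Traceback (most recent call last):
  File "snap.py", line 5, in <module>
    s=env.state(); print(s["t"],s["eef_pos"].round(1),np.degrees(s["tcp_rot"]).round(2),s["ft_force"].round(1),s["opening"].round(3))
                                                                                                               ^^^^^^^^^^^^^^^^^^
AttributeError: 'float' object has no attribute 'round'
```

```bash
sed -i 's/s\["opening"\].round(3)/round(float(s["opening"]),3)/' snap.py; ls pics
```

```text
rackc.png
scene0.npz
scene0.png
top0.npz
top0.png
trayc.png
w1.npz
w1.png
wrist0.npz
wrist0.png
```

View pics/w1.png

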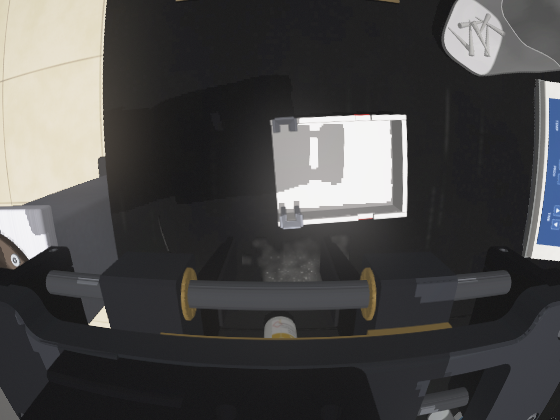

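The wrist view shows the tray clearly: corners near (272,121), (406,115), (407,216) and (279,228), grooves at about (287,126) and (291,212). I'll zoom in to pick points.

```bash
cat >> h.py <<'E'
def fray(c,uv):
    K=c["mtx"]; uv=np.atleast_2d(uv).astype(float)
    d=np.c_[uv[:,0]-K[0,2],uv[:,1]-K[1,2]]; r=np.hypot(*d.T); th=r/K[0,0]
    return np.c_[d/np.maximum(r,1e-9)[:,None]*np.sin(th)[:,None],np.cos(th)]@c["R"]
def fonplane(c,uv,z):
    r=fray(c,uv); o=-c["R"].T@c["t"]
    return o+r*((z-o[2])/r[:,2])[:,None]
def fproj(c,X):
    p=np.atleast_2d(X)@c["R"].T+c["t"]; rr=np.hypot(p[:,0],p[:,1]); th=np.arctan2(rr,p[:,2]); K=c["mtx"]
    return np.c_[p[:,0]/rr*th*K[0,0]+K[0,2],p[:,1]/rr*th*K[1,1]+K[1,2]]
def crop(c,u0,v0,u1,v1,f,name):
    cv2.imwrite(f"pics/{name}.png",cv2.resize(c["pixels"][v0:v1,u0:u1],None,fx=f,fy=f,interpolation=cv2.INTER_CUBIC))
E
python3 - <<'E'
from h import *
c=load("w1")
crop(c,265,108,325,168,9,"w1a"); crop(c,265,178,325,238,9,"w1b"); crop(c,345,108,415,230,5,"w1c")
E
```

```text
(no output)
```

View pics/w1a.png

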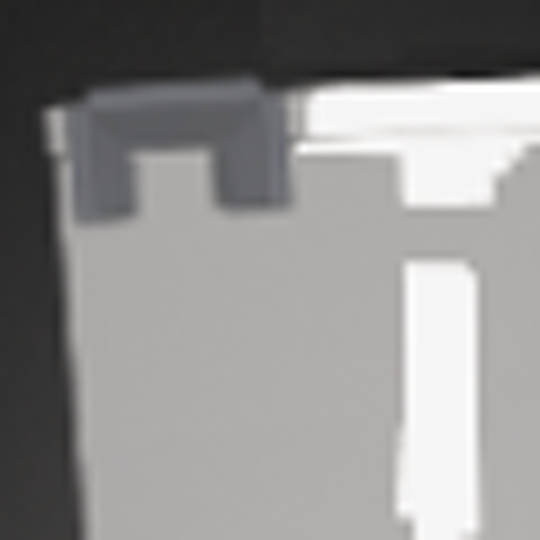

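View pics/w1b.png

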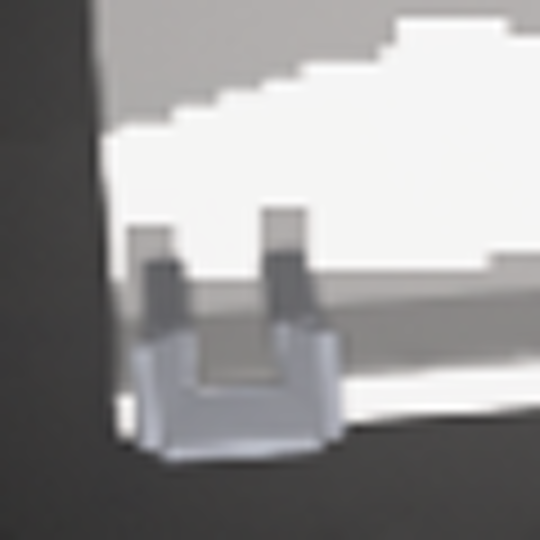

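View pics/w1c.png

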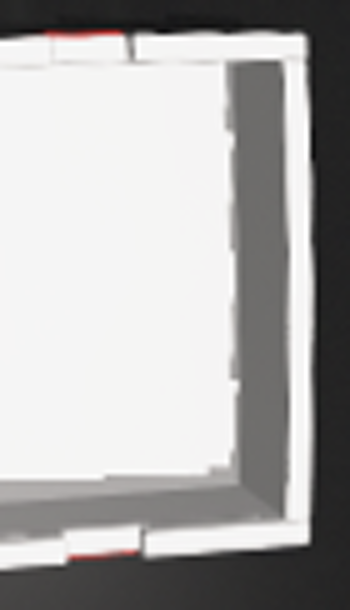

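```bash
python3 - <<'E'
from h import *
c=load("w1"); print("cam",(-c["R"].T@c["t"]).round(1))
cor=fonplane(c,[(406,115),(406.8,216.6),(270,120),(278,226.9)],40)[:,:2]; print(cor.round(1).tolist())
g=fonplane(c,[(284.2,126),(291.4,218.5)],40)[:,:2]; print("groove",g.round(1).tolist(), g.mean(0))
nt=fonplane(c,[(362.4,117),(365.7,216.5)],37)[:,:2]; print("notch",nt.round(1).tolist(),nt.mean(0))
d=lambda a,b:np.linalg.norm(a-b).round(1)
print("lens",d(cor[0],cor[1]),d(cor[2],cor[3]),d(cor[0],cor[2]),d(cor[1],cor[3]))
ang=lambda v:np.degrees(np.arctan2(v[1],v[0])).round(2)
print("yaws",ang(cor[0]-cor[2]),ang(cor[1]-cor[3]),ang(cor[0]-cor[1])-90,ang(cor[2]-cor[3])-90,ang(g[0]-g[1])-90,ang(nt[0]-nt[1])-90)
print("centre",cor.mean(0))
# combined: given yaw guess, tray centre from each
for yaw in (3.5,4,4.5):
    e=np.array([np.cos(np.radians(yaw)),np.sin(np.radians(yaw))]); print(yaw,"slot from centre",cor.mean(0)-60*e,"comb",cor.mean(0)+25*e, "sep",(nt.mean(0)-g.mean(0))@e)
# top camera
c=load("top0");g0=[(165+u/7,145+v/7) for u,v in [(412,92),(80,118),(135,553),(460,525)]]
p=onplane(c,g0,40)[:,:2];print("top corners",p.round(1).tolist(),p.mean(0))
E
```

```text
cam [508.  257.5 385.1]
[[649.2, 274.9], [657.8, 158.7], [499.7, 264.7], [507.7, 147.7]]
groove [[514.6, 258.3], [522.5, 157.4]] [518.5447341  207.82727536]
notch [[599.2, 269.9], [607.7, 158.3]] [603.49088692 214.10438758]
lens 116.6 117.3 149.9 150.5
yaws 3.91 4.18 4.200000000000003 3.8900000000000006 4.5 4.349999999999994
centre [578.5937863  211.50043488]
3.5 slot from centre [518.70569839 207.83752251] comb [603.54715626 213.02664837] sep 85.17091965604469
4 slot from centre [518.73994328 207.31504646] comb [603.53288755 213.24434672] sep 85.17709747573485
4.5 slot from centre [518.77874627 206.79288914] comb [603.51671964 213.46191227] sep 85.1767887296757
top corners [[655.7, 157.4], [649.0, 274.2], [494.8, 253.5], [501.8, 141.6]] [575.31767028 206.65740944]
```

```bash
python3 -m inch '[0.05,0,0,0,0,0,0, 0.05,0,0,0,0,0,0, 0.05,0,0,0,0,0,0, 0.05,0,0,0,0,0,0, 0.05,0,0,0,0,0,0, 0.05,0,0,0,0,0,0, 0.05,0,0,0,0,0,0, 0.05,0,0,0,0,0,0, 0.05,0,0,0,0,0,0, 0.036,0,0,0,6.5,0,0]' && python3 -m inch '[0,0,0,0,0,0,0, 0,0,0,0,0,0,0]'; python3 snap.py wrist w2; python3 - <<'E'
from h import *
c=load("w2"); print((-c["R"].T@c["t"]).round(1)); crop(c,200,90,360,230,5,"w2a")
E
```

```text
t: 3.0
eef_pos: [504.6, -297.4, 214.5]
tcp_rot: [-1.571, 0.0, -1.684]
ft_force: [1.3, 0.6, -0.1]
opening: 0.504
t: 3.2
eef_pos: [504.6, -295.1, 214.2]
tcp_rot: [-1.572, 0.001, -1.683]
ft_force: [1.0, 0.9, -0.1]
opening: 0.497
3.25 [ 504.7 -294.5  214.4] [-9.004e+01  5.000e-02 -9.636e+01] [-0.4 -0.6  0.1] 0.496
[ 513.6 -224.1  385. ]
```

View pics/w2.png

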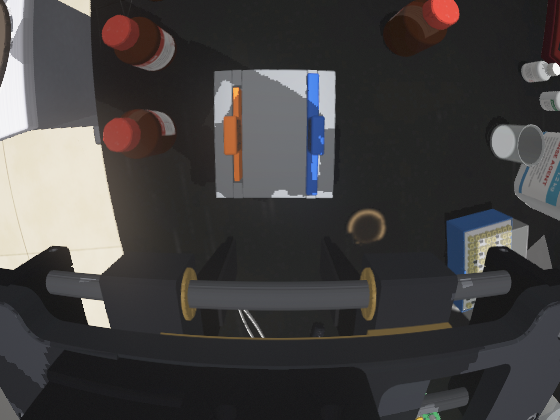

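View pics/w2a.png

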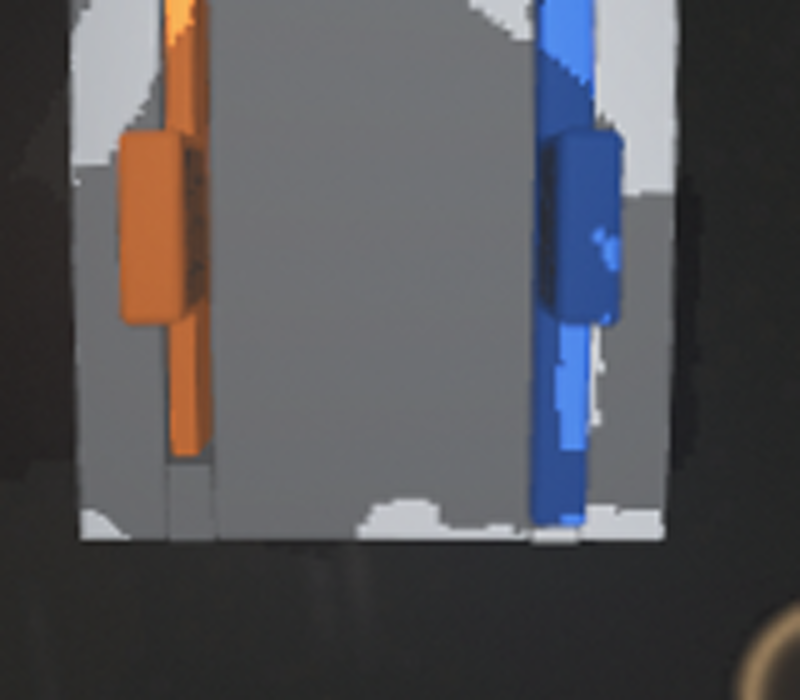

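```bash
python3 - <<'E'
from h import *
c=load("w2")
g=fonplane(c,[(230.4,135.5)],88)[0];k=fonplane(c,[(317.9,135.6)],90)[0]
print("gate",g.round(1),"comb",k.round(1),"yaw of pair",np.degrees(np.arctan2(k[1]-g[1],k[0]-g[0])).round(2),np.hypot(*(k-g)[:2]))
r=fonplane(c,[(214.5,70.5),(335,70),(332.8,198),(216,197.8)],36)[:,:2];print(r.round(1).tolist(),r.mean(0))
a=lambda v:np.degrees(np.arctan2(v[1],v[0])).round(2)
print(a(r[1]-r[0]),a(r[2]-r[3]),a(r[0]-r[3])-90,a(r[1]-r[2])-90)
# bar direction: tab long edges in crop
e=fonplane(c,[(200+121/5,90+140/5),(200+122/5,90+318/5)],88);print("gate tab edge yaw",a((e[0]-e[1])[:2])-90)
e=fonplane(c,[(200+621/5,90+140/5),(200+618/5,90+318/5)],90);print("comb tab edge yaw",a((e[0]-e[1])[:2])-90)
# plate top end corners
e=fonplane(c,[(200+170/5,90+455/5),(200+207/5,90+455/5)],44);print("plate end",e.round(1).tolist())
E
```

```text
gate [ 469.3 -226.3   88. ] comb [ 548.3 -235.4   90. ] yaw of pair -6.52 79.46242646666819
[[452.7, -153.5], [580.7, -167.7], [565.0, -307.4], [436.1, -292.8]] [ 508.66468564 -230.3675364 ]
-6.31 -6.49 -6.799999999999997 -6.400000000000006
gate tab edge yaw -7.030000000000001
comb tab edge yaw -6.519999999999996
plate end [[460.2, -275.3, 44.0], [468.1, -276.2, 44.0]]
```

```bash
python3 -m inch '[-0.0318,0,-0.0214,0,0.15,0,0, -0.0318,0,-0.0214,0,0,0,0, 0,0.04,0,0,0,0,0, 0,0.04,0,0,0,0,0, 0,0.03,0,0,0,0,0, 0,0,0,0,0,0,0,0,0,0,0,0,0,0]'; python3 snap.py scene s2
```

```text
t: 3.95
eef_pos: [469.7, -226.8, 105.3]
tcp_rot: [-1.571, 0.0, -1.684]
ft_force: [-0.2, -0.2, -0.5]
opening: 0.498
4.0 [ 470.  -227.3  106. ] [-8.992e+01 -3.000e-02 -9.653e+01] [ 0.  -0.   0.5] 0.502
```

View pics/s2.png

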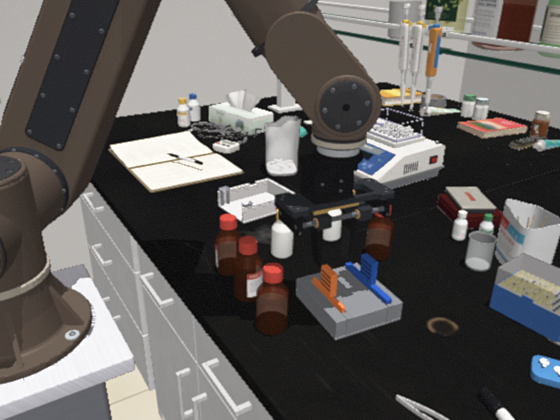

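```bash
python3 - <<'E'
from h import *
c=load("s2"); print(proj(c,[[470,-227,106],[470,-227,184],[469,-226,88]]).round(1)); 
a=c["pixels"][150:340,230:440]; b=np.clip(a.astype(float)*3,0,255).astype(np.uint8); cv2.imwrite("pics/s2a.png",cv2.resize(b,None,fx=3.5,fy=3.0,interpolation=cv2.INTER_CUBIC))
E
```

```text
[[331.1 259.2]
 [333.7 216.7]
 [329.6 268.4]]
```

View pics/s2a.png

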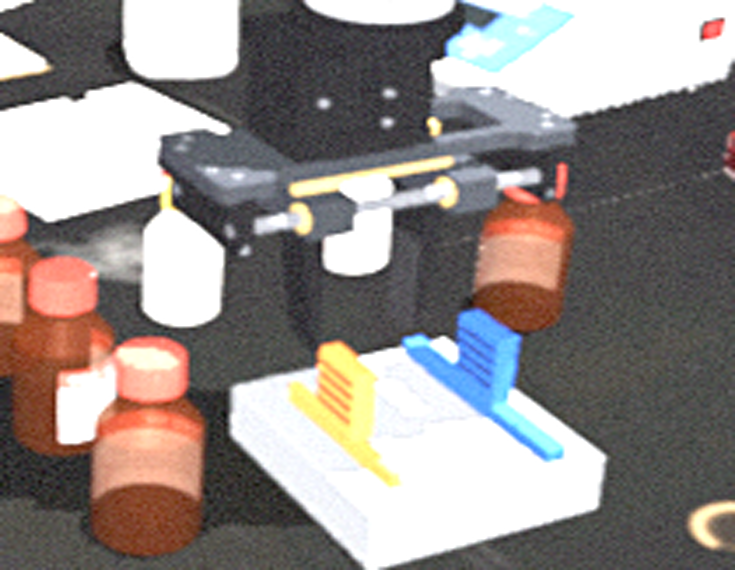

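The open fingers straddle the orange tab, centred at about (331,261) in the scene image. I'll go down and close.

```bash
python3 -m inch '[0,0.02,-0.0005,0,0,0,0, 0,0.02,0,0,0,0,0, 0,0.0145,0,0,0,0,0, 0,0,0,0,0,0,0, 0,0,0,0,0,0,0]' && python3 -m inch '[0,0,0,0,0,0,1, 0,0,0,0,0,0,1, 0,0,0,0,0,0,1, 0,0,0,0,0,0,1, 0,0,0,0,0,0,1, 0,0,0,0,0,0,1]'
```

```text
t: 4.5
eef_pos: [469.4, -228.0, 51.6]
tcp_rot: [-1.569, -0.001, -1.686]
ft_force: [-0.2, 0.6, 0.2]
opening: 0.495
t: 5.1
eef_pos: [468.8, -227.8, 50.2]
tcp_rot: [-1.571, 0.0, -1.686]
ft_force: [0.2, 0.2, 1.6]
opening: 0.124
```

```bash
python3 -m inch '[0,-0.015,0,0,0,0,1, 0,-0.02,0,0,0,0,1, 0,-0.03,0,0,0,0,1, 0,-0.04,0,0,0,0,1, 0,-0.04,0,0,0,0,1, 0,-0.02,0,0,-5.3,0,1, 0,0,0,0,-5.3,0,1, 0,0,0,0,0,0,1]' && python3 -m inch '[-0.023,0,0.008,0,0,0,1, -0.045,0,0.008,0,0,0,1, -0.045,0,0.008,0,0,0,1, -0.045,0,0.008,0,0,0,1, -0.045,0,0.008,0,0,0,1, -0.045,0,0.008,0,0,0,1, -0.045,0,0.008,0,0,0,1, -0.045,0,0.008,0,0,0,1, -0.045,0,0.008,0,0,0,1, -0.045,0,0.008,0,0,0,1]'; python3 -m inch '[0,0,0,0,0,0,1,0,0,0,0,0,0,1,0,0,0,0,0,0,1]'; python3 snap.py wrist w3
```

```text
t: 5.9
eef_pos: [468.7, -227.8, 215.6]
tcp_rot: [-1.57, -0.001, -1.5]
ft_force: [0.0, -0.7, -0.8]
opening: 0.124
t: 6.9
eef_pos: [518.4, 206.6, 214.4]
tcp_rot: [-1.572, -0.0, -1.504]
ft_force: [1.2, -0.1, 0.2]
opening: 0.131
t: 7.2
eef_pos: [518.5, 203.9, 214.6]
tcp_rot: [-1.572, -0.0, -1.503]
ft_force: [0.2, -1.0, -0.7]
opening: 0.126
7.25 [518.7 203.7 214.8] [-9.004e+01 -1.000e-02 -8.614e+01] [-0.1 -0.7 -0.7] 0.128
```

View pics/w3.png

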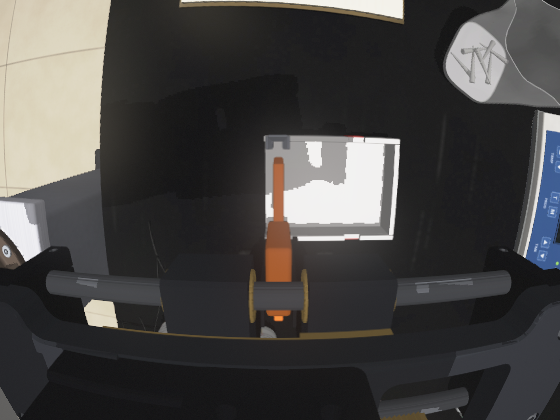

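```bash
python3 - <<'E'
from h import *
c=load("w3"); print((-c["R"].T@c["t"]).round(1)); crop(c,258,128,308,228,6,"w3a")
o=(-c["R"].T@c["t"]); 
# predicted: gate at tool pose with tool-x offset -1.5
psi=np.radians(-86.14);ex=np.array([np.cos(psi),np.sin(psi),0]);T=np.array([518.7,203.7,0])
for off in (0,-1.5):
  for z in (168,208): print(off,z,fproj(c,[T+ex*(off-50)+[0,0,z]]).round(1).tolist())
psi4=np.radians(4.05);e=np.array([np.cos(psi4),np.sin(psi4),0]);n=np.array([-e[1],e[0],0])
print("groove pred",fproj(c,[np.array([518.7,207.3,40])+s*52.5*n for s in(1,-1)]).round(1).tolist())
E
```

```text
[514.9 275.5 385.3]
0 168 [[276.9, 159.4]]
0 208 [[276.6, 166.7]]
-1.5 168 [[276.9, 157.1]]
-1.5 208 [[276.6, 163.9]]
groove pred [[277.6, 141.6], [277.8, 236.2]]
```

View pics/w3a.png

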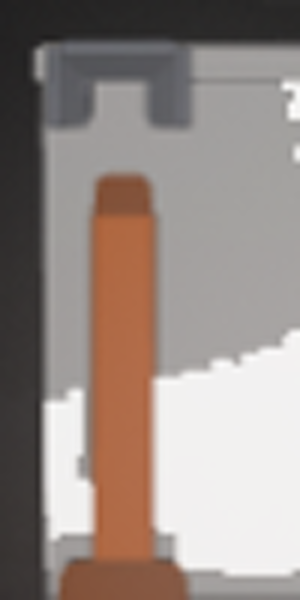

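```bash
python3 - <<'E'
from h import *
c=load("w3")
f=lambda u,v,z:fonplane(c,[(258+u/6,128+v/6)],z)[0].round(2)
A=f(124,215,208);B=f(124,555,208);C=f(123.5,178,168)
print(A,B,C,"yaw",np.degrees(np.arctan2(A[1]-B[1],A[0]-B[0]))-90)
g=f(120.5,80,40);print("groove +y",g, f(120.5,125,40), f(120.5,125,48))
n=np.array([-np.sin(np.radians(4.05)),np.cos(np.radians(4.05)),0])
print("slot from groove bottom",g-52.5*n,"gate foot centre",C-50*n, A-50*n)
crop(c,335,125,405,250,5,"w3b")
E
```

```text
[516.35 255.22 208.  ] [518.58 223.02 208.  ] [516.35 254.81 168.  ] yaw 3.961674046957498
groove +y [515.51 260.01  40.  ] [516.06 252.03  40.  ] [516.03 252.58  48.  ]
slot from groove bottom [519.21791676 207.64110319  40.        ] gate foot centre [519.8813493  204.93486018 168.        ] [519.8813493  205.34486018 208.        ]
```

View pics/w3b.png

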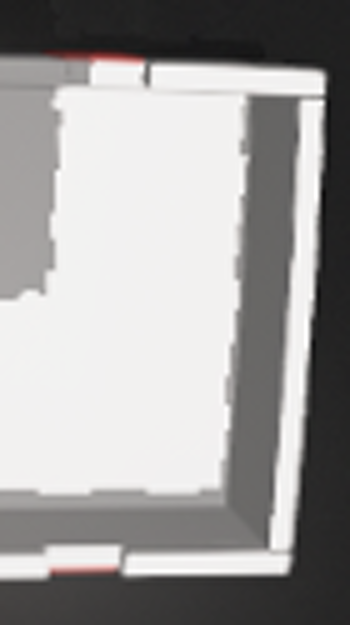

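```bash
python3 -m inch '[-0.0025,0.01,-0.0008,0,-0.1,0,1, 0,0.03,0,0,0,0,1, 0,0.03,0,0,0,0,1, 0,0.025,0,0,0,0,1, 0,0.012,0,0,0,0,1, 0,0,0,0,0,0,1,0,0,0,0,0,0,1]'; python3 snap.py wrist w4;python3 snap.py top t4;python3 snap.py scene s4; python3 - <<'E'
from h import *
c=load("w4");crop(c,240,150,320,250,6,"w4a")
c=load("t4");crop(c,165,145,240,232,7,"t4a")
c=load("s4");crop(c,200,150,310,240,7,"s4a")
E
```

```text
t: 7.95
eef_pos: [518.2, 207.0, 108.7]
tcp_rot: [-1.57, 0.0, -1.5]
ft_force: [0.3, 0.1, 0.6]
opening: 0.125
8.0 [518.4 207.1 109.1] [-8.991e+01  2.000e-02 -8.593e+01] [ 0.4 -1.1 -0.9] 0.123
8.05 [518.4 207.2 109.3] [-8.989e+01  2.000e-02 -8.593e+01] [ 1.1  0.7 -1.4] 0.127
8.1 [518.3 207.3 109.3] [-8.989e+01  3.000e-02 -8.592e+01] [ 0.1 -0.1 -0.7] 0.125
```

View pics/w4a.png

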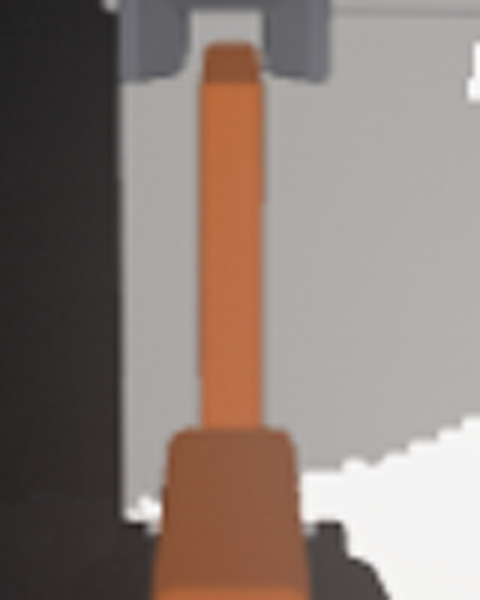

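View pics/s4a.png

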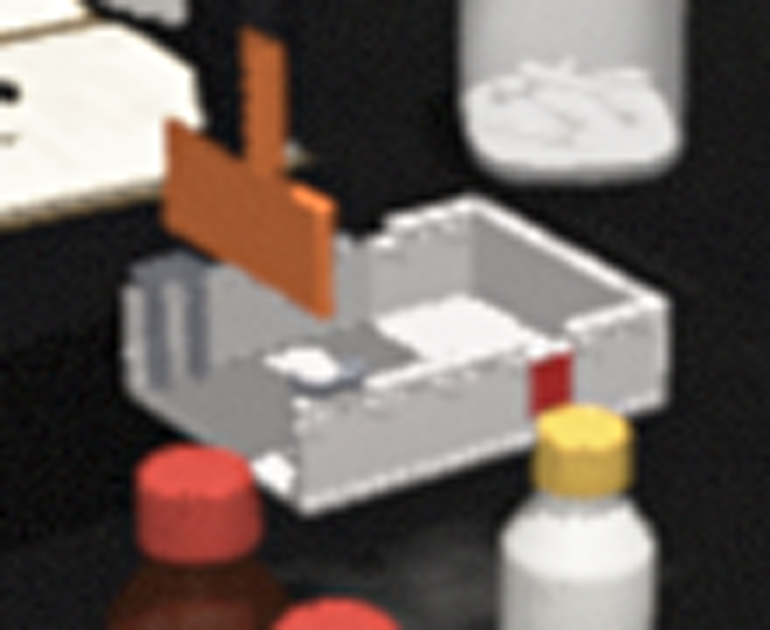

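```bash
python3 - <<'E'
from h import *
c=load("w4");print((-c["R"].T@c["t"]).round(1))
f=lambda u,v,z:fonplane(c,[(240+u/6,150+v/6)],z)[0].round(2)
C=f(233.5,44,62);A=f(231,83,102);B=f(231.5,425,102)
print("gate",C,A,B,np.degrees(np.arctan2(A[1]-B[1],A[0]-B[0]))-90)
print("groove",f(227,10,40),f(227,60,40),f(227,10,48),f(227,60,48))
E
```

```text
[514.  278.4 279.5]
gate [516.21 258.13  62.  ] [515.84 258.26 102.  ] [518.22 225.85 102.  ] 4.19992680843049
groove [515.33 260.21  40.  ] [515.77 254.04  40.  ] [515.29 260.82  48.  ] [515.71 254.86  48.  ]
```

View pics/t4a.png

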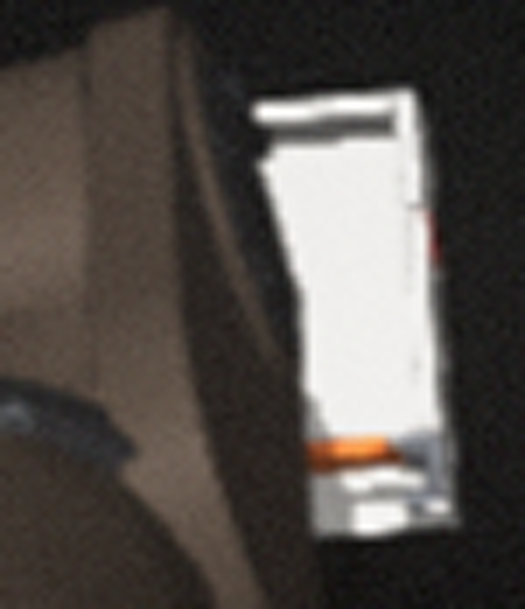

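```bash
python3 -m inch '[0,0,-0.0007,0,0,0,1, 0,0.01,0,0,0,0,1, 0,0.01,0,0,0,0,1, 0,0.006,0,0,0,0,1, 0,0.006,0,0,0,0,1, 0,0,0,0,0,0,1]';python3 -m inch '[0,0.006,0,0,0,0,1, 0,0.006,0,0,0,0,1, 0,0.005,0,0,0,0,1, 0,0,0,0,0,0,1]'
```

```text
t: 8.7
eef_pos: [516.8, 207.0, 75.1]
tcp_rot: [-1.572, -0.0, -1.499]
ft_force: [-0.6, 0.2, -0.6]
opening: 0.124
t: 9.1
eef_pos: [516.8, 207.0, 58.4]
tcp_rot: [-1.572, -0.0, -1.499]
ft_force: [0.3, -0.4, -0.6]
opening: 0.127
```

```bash
python3 -m inch '[0,0.003,0,0,0,0,1, 0,0.003,0,0,0,0,1, 0,0.001,0,0,0,0,1, 0,0,0,0,0,0,1]'
```

```text
t: 9.5
eef_pos: [517.1, 207.1, 52.0]
tcp_rot: [-1.571, 0.0, -1.499]
ft_force: [0.2, -0.6, -0.3]
opening: 0.123
```

```bash
python3 snap.py scene s5; python3 snap.py wrist w5; python3 - <<'E'
from h import *
c=load("w5");crop(c,220,130,320,260,4.6,"w5a")
c=load("s5");crop(c,200,150,310,240,7,"s5a")
E
```

```text
9.55 [517.2 207.1  52.2] [-89.99   0.   -85.91] [-0.3 -0.6 -0.9] 0.126
9.6 [517.2 207.1  52.2] [-8.999e+01  1.000e-02 -8.591e+01] [-0.2  0.5 -0.5] 0.125
```

View pics/s5a.png

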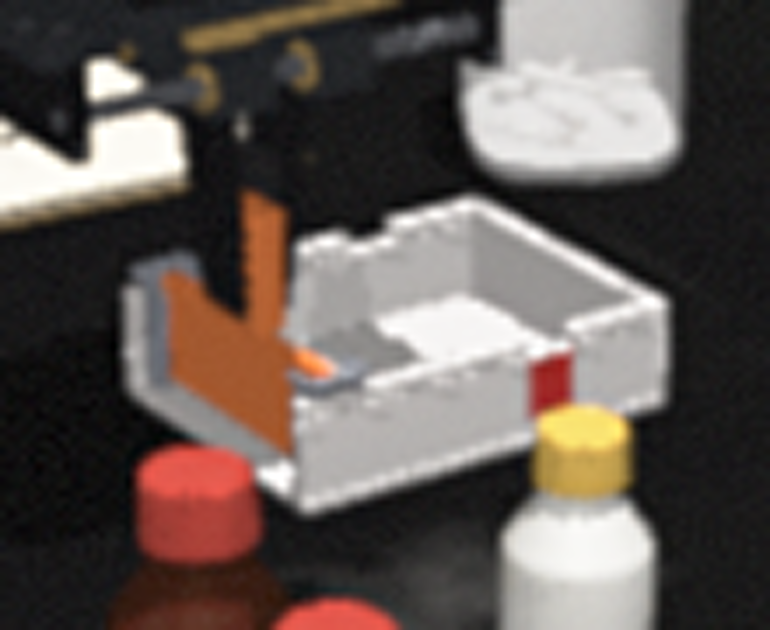

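View pics/w5a.png

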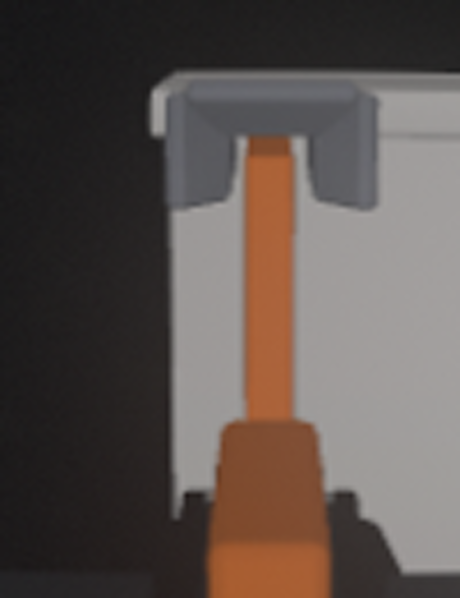

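The gate is seated between the ribs at both ends: scene crop (165–295, 270–450), and centred in the groove at (270,140) in the wrist crop. I'll lower it to contact.

```bash
python3 -m inch '[0,0.001,0,0,0,0,1, 0,0,0,0,0,0,1]'; python3 -m inch '[0,0.001,0,0,0,0,1, 0,0,0,0,0,0,1]'; python3 -m inch '[0,0.001,0,0,0,0,1, 0,0,0,0,0,0,1]'
```

```text
t: 9.8
eef_pos: [517.1, 207.1, 51.1]
tcp_rot: [-1.571, 0.0, -1.499]
ft_force: [0.4, -0.2, -1.2]
opening: 0.125
t: 10.0
eef_pos: [517.2, 207.1, 50.2]
tcp_rot: [-1.571, 0.0, -1.499]
ft_force: [-0.4, -0.7, 1.5]
opening: 0.125
t: 10.2
eef_pos: [517.3, 207.2, 50.2]
tcp_rot: [-1.57, 0.0, -1.499]
ft_force: [-3.1, -1.0, 14.0]
opening: 0.126
```

```bash
python3 -m inch '[0,-0.0008,0,0,0,0,1, 0,0,0,0,0,0,0, 0,0,0,0,0,0,0, 0,0,0,0,0,0,0, 0,0,0,0,0,0,0]' && python3 -m inch '[0,-0.02,0,0,0,0,0, 0,-0.03,0,0,0,0,0, 0,-0.05,0,0,0,0,0, 0,-0.05,0,0,0,0,0, 0,-0.015,0,0,0,0,0,0,0,0,0,0,0,0]'; python3 snap.py wrist w6; python3 snap.py scene s6; python3 - <<'E'
from h import *
c=load("w6");crop(c,255,125,405,255,5,"w6a")
c=load("s6");crop(c,200,150,310,240,7,"s6a")
E
```

```text
t: 10.7
eef_pos: [517.1, 207.1, 49.8]
tcp_rot: [-1.571, 0.0, -1.499]
ft_force: [0.1, -0.0, -0.4]
opening: 0.401
t: 11.3
eef_pos: [517.9, 207.4, 217.5]
tcp_rot: [-1.566, 0.001, -1.499]
ft_force: [0.3, 0.0, -1.0]
opening: 0.496
11.35 [517.2 207.2 215.4] [-8.991e+01  2.000e-02 -8.591e+01] [ 0.3  0.3 -0.7] 0.5
11.4 [516.7 207.  214.2] [-90.04  -0.   -85.91] [ 0.1 -0.4  0.3] 0.502
```

View pics/w6a.png

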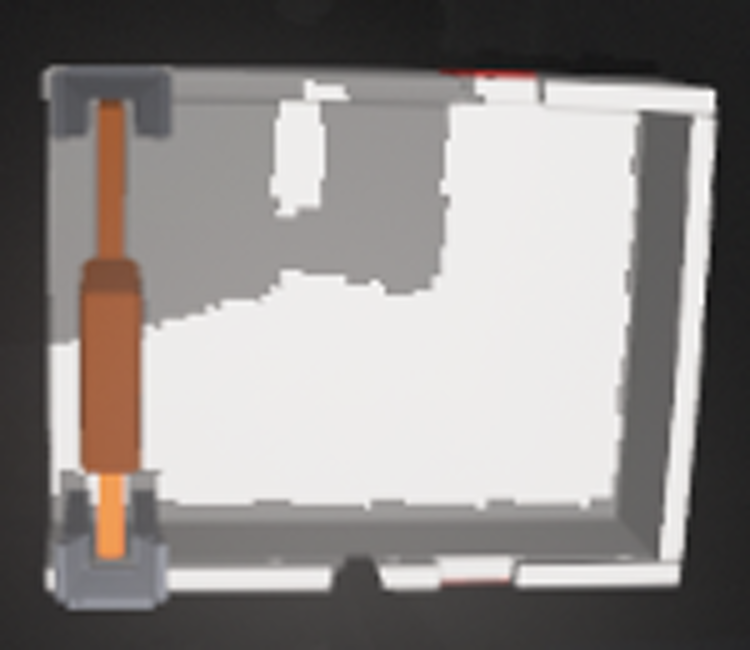

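View pics/s6a.png

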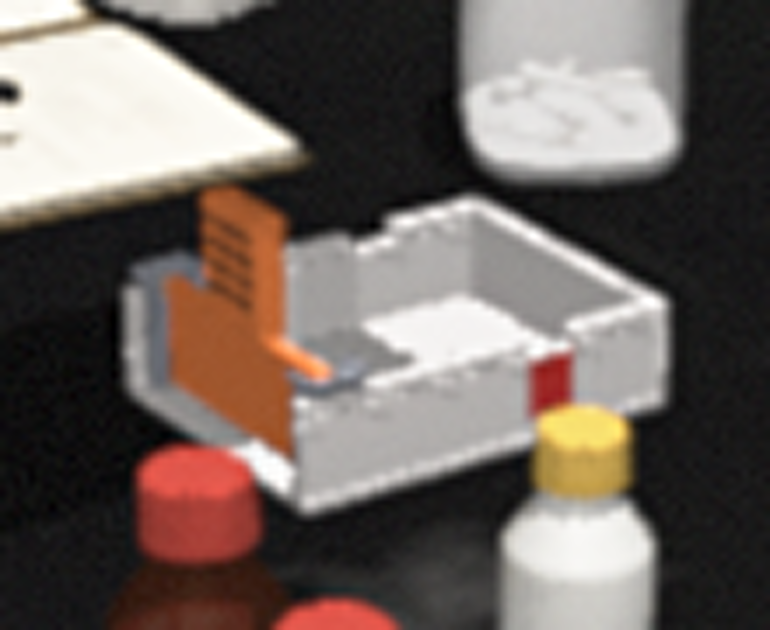

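The gate stands upright in both grooves, released: scene crop (165–295, 270–450), wrist crop end at (110,100) centred between the ribs. Now the comb.

```bash
python3 -m inch '[0.0443,0,0,0,0,0,0, 0.0443,0,0,0,0,0,0, 0.0443,0,0,0,0,0,0, 0.0443,0,0,0,0,0,0, 0.0443,0,0,0,0,0,0, 0.0443,0,0,0,0,0,0, 0.0443,0,0,0,0,0,0, 0.0443,0,0,0,0,0,0, 0.0443,0,0,0,0,0,0, 0.0443,0,0,0,0,0,0]' && python3 -m inch '[0,0,0,0,5.3,0,0, 0,0,0,0,5.3,0,0, 0,0.04,0,0,0,0,0, 0,0.04,0,0,0,0,0, 0,0.02,0,0,0,0,0, 0,0,0,0,0,0,0,0,0,0,0,0,0,0,0,0,0,0,0,0,0]'; python3 snap.py scene s7; python3 - <<'E'
from h import *
c=load("s7"); print(proj(c,[[548,-235,114],[548,-235,90]]).round(1)); 
a=c["pixels"][150:340,230:440]; b=np.clip(a.astype(float)*3,0,255).astype(np.uint8); cv2.imwrite("pics/s7a.png",cv2.resize(b,None,fx=3.5,fy=3.0,interpolation=cv2.INTER_CUBIC))
E
```

```text
t: 12.4
eef_pos: [548.0, -236.4, 212.7]
tcp_rot: [-1.574, 0.002, -1.5]
ft_force: [0.6, 0.9, 1.2]
opening: 0.496
t: 13.2
eef_pos: [549.1, -234.9, 115.7]
tcp_rot: [-1.57, -0.0, -1.684]
ft_force: [-0.6, -0.7, -0.4]
opening: 0.5
13.25 [ 549.2 -235.   115.9] [-8.992e+01 -3.000e-02 -9.651e+01] [ 1.1 -0.5 -0.7] 0.496
[[370.8 245. ]
 [369.6 257.1]]
```

View pics/s7a.png

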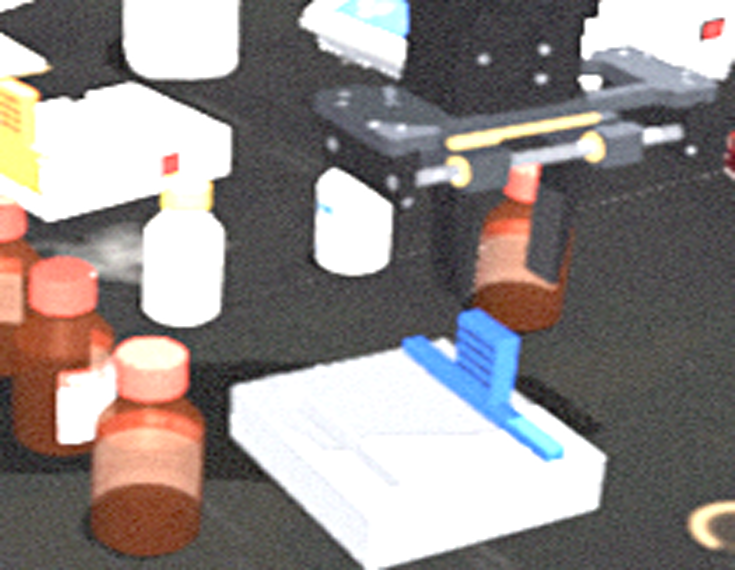

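```bash
python3 -m inch '[0,0.02,-0.001,0,0,0,0, 0,0.02,0,0,0,0,0, 0,0.02,0,0,0,0,0, 0,0.002,0,0,0,0,0, 0,0,0,0,0,0,0,0,0,0,0,0,0,0]' && python3 -m inch '[0,0,0,0,0,0,1, 0,0,0,0,0,0,1, 0,0,0,0,0,0,1, 0,0,0,0,0,0,1, 0,0,0,0,0,0,1, 0,0,0,0,0,0,1]'
```

```text
t: 13.85
eef_pos: [548.3, -234.9, 54.2]
tcp_rot: [-1.569, -0.001, -1.684]
ft_force: [0.7, -0.9, -0.2]
opening: 0.503
t: 14.45
eef_pos: [547.7, -234.6, 52.9]
tcp_rot: [-1.571, 0.0, -1.684]
ft_force: [-0.2, 0.0, 0.6]
opening: 0.121
```

```bash
python3 -m inch '[0,-0.015,0,0,0,0,1, 0,-0.02,0,0,0,0,1, 0,-0.03,0,0,0,0,1, 0,-0.04,0,0,0,0,1, 0,-0.04,0,0,0,0,1, 0,-0.017,0,0,-5.3,0,1, 0,0,0,0,-5.3,0,1, 0,0,0,0,0,0,1]' && python3 -m inch '[-0.0443,0,0.0085,0,0,0,1, -0.0443,0,0.0085,0,0,0,1, -0.0443,0,0.0085,0,0,0,1, -0.0443,0,0.0085,0,0,0,1, -0.0443,0,0.0085,0,0,0,1, -0.0443,0,0.0085,0,0,0,1, -0.0443,0,0.0085,0,0,0,1, -0.0443,0,0.0085,0,0,0,1, -0.0443,0,0.0085,0,0,0,1, -0.0443,0,0.0085,0,0,0,1]'; python3 -m inch '[0,0.02,0,0,0,0,1,0,0.025,0,0,0,0,1,0,0.025,0,0,0,0,1,0,0.01,0,0,0,0,1,0,0,0,0,0,0,1,0,0,0,0,0,0,1]'; python3 snap.py wrist w8; python3 snap.py scene s8;python3 snap.py top t8; python3 - <<'E'
from h import *
c=load("w8");crop(c,180,120,340,260,5,"w8a")
c=load("s8");crop(c,200,120,320,240,6,"s8a")
E
```

```text
t: 15.25
eef_pos: [547.7, -234.6, 215.4]
tcp_rot: [-1.57, -0.0, -1.498]
ft_force: [0.2, -0.2, -0.2]
opening: 0.123
t: 16.25
eef_pos: [600.6, 215.2, 214.1]
tcp_rot: [-1.572, -0.0, -1.502]
ft_force: [0.3, -1.5, -1.4]
opening: 0.125
t: 16.85
eef_pos: [601.3, 213.2, 135.6]
tcp_rot: [-1.57, 0.0, -1.501]
ft_force: [0.9, 0.1, 0.3]
opening: 0.126
16.9 [601.5 213.3 136. ] [-8.992e+01  2.000e-02 -8.596e+01] [-0.5 -0.1 -0.3] 0.125
16.95 [601.5 213.3 136.2] [-8.990e+01  2.000e-02 -8.595e+01] [-0.9 -0.5 -1.4] 0.126
17.0 [601.4 213.3 136.1] [-8.990e+01  2.000e-02 -8.594e+01] [-0.2  0.4 -0.7] 0.124
```

View pics/w8a.png

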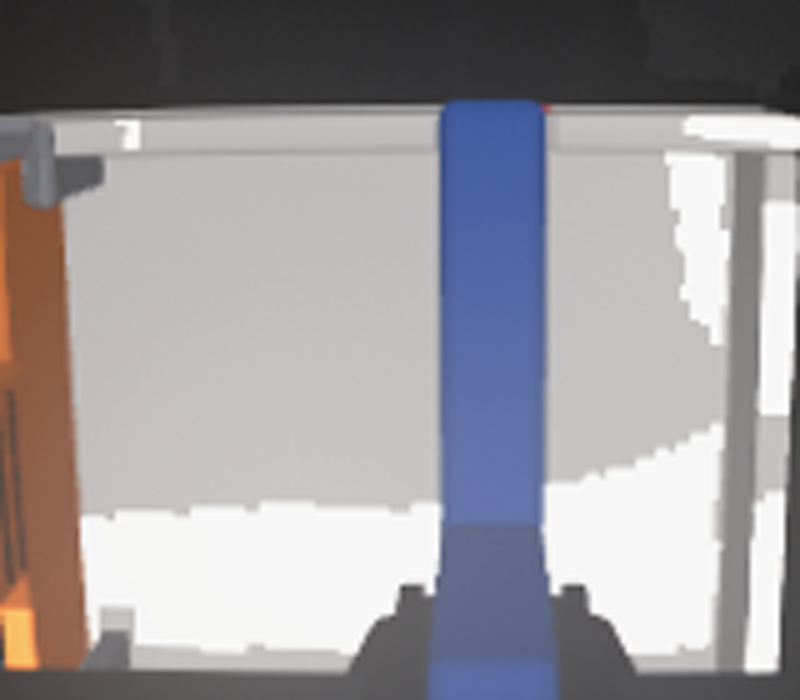

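View pics/s8a.png

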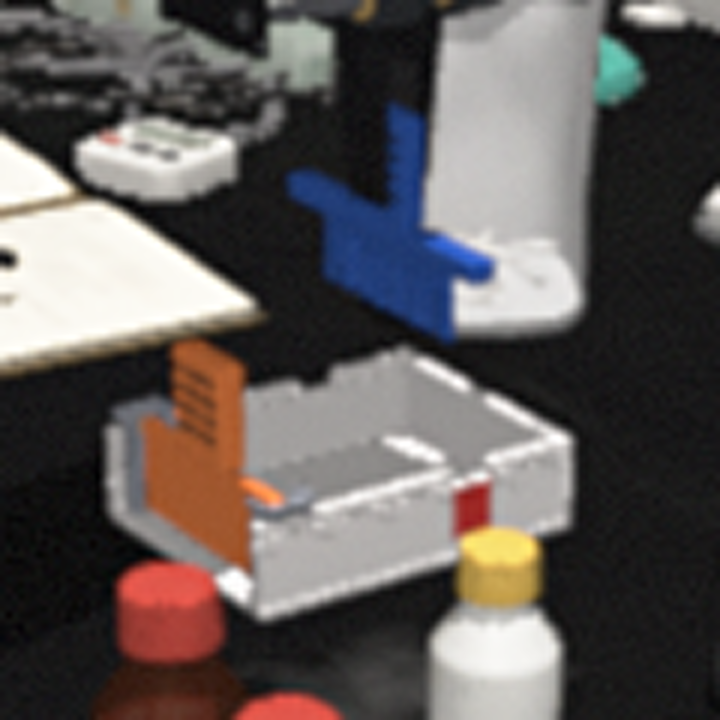

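```bash
python3 - <<'E'
from h import *
c=load("w8");o=-c["R"].T@c["t"];print(o.round(1))
f=lambda u,v,z:fonplane(c,[(180+u/5,120+v/5)],z)[0].round(2)
A=f(493.5,105,129);B=f(493,520,129);print("bar",A,B,"yaw",np.degrees(np.arctan2(A[1]-B[1],A[0]-B[0]))-90)
y=np.radians(4.05);e=np.array([np.cos(y),np.sin(y),0]);n=np.array([-e[1],e[0],0])
print("bar centre",A-65*n)
# tray right end wall inner/outer top edges at v~400: u 757..800?
# where would camera-measured notch centre (603.5,213.3) + 55n lie?
nt=np.array([603.5,213.3,40])+55.5*n
p=fproj(c,[nt,nt+9*e,nt-9*e]);print(((p-[180,120])*5).round(0).tolist())
# scene camera: tooth tips, notches
s=load("s8")
for X in ([601.4,213.3],):
  X=np.array([*X,0]); P=[X+43*n+[0,0,89],X-43*n+[0,0,89],X-65*n+[0,0,119],np.array([602.1,213.1,40])+[0,0,0]-58.5*n+9*e,np.array([602.1,213.1,40])-58.5*n-9*e]
  print(((proj(s,P)-[200,120])*6).round(0).tolist())
E
```

```text
[597.2 284.7 306.3]
bar [598.15 277.06 129.  ] [601.44 230.29 129.  ] yaw 4.0237996667959095
bar centre [602.74075409 212.22231823 129.        ]
[[497.0, 133.0], [552.0, 133.0], [442.0, 133.0]]
[[325.0, 272.0], [446.0, 336.0], [480.0, 281.0], [488.0, 457.0], [451.0, 468.0]]
```

```bash
python3 -m inch '[-0.0009,0,0.0008,0,0,0,1, 0,0.015,0,0,0,0,1, 0,0.013,0,0,0,0,1, 0,0.008,0,0,0,0,1, 0,0.003,0,0,0,0,1, 0,0,0,0,0,0,1, 0,0,0,0,0,0,1, 0,0,0,0,0,0,1, 0,0,0,0,0,0,1]'; python3 snap.py wrist w9; python3 snap.py scene s9;python3 snap.py top t9; python3 - <<'E'
from h import *
c=load("w9");crop(c,180,100,340,240,5,"w9a")
c=load("s9");crop(c,200,140,320,240,6.5,"s9a")
E
```

```text
t: 17.9
eef_pos: [601.8, 214.3, 96.4]
tcp_rot: [-1.57, 0.0, -1.499]
ft_force: [0.8, 0.5, -0.7]
opening: 0.127
17.95 [601.8 214.3  96.3] [-8.997e+01  1.000e-02 -8.592e+01] [ 0.8  0.5 -0.8] 0.121
18.0 [601.8 214.3  96.2] [-8.997e+01  1.000e-02 -8.591e+01] [-0.3 -0.2 -0.8] 0.125
18.05 [601.7 214.3  96.1] [-8.998e+01  1.000e-02 -8.591e+01] [-0.5  0.8 -0.7] 0.124
```

View pics/w9a.png

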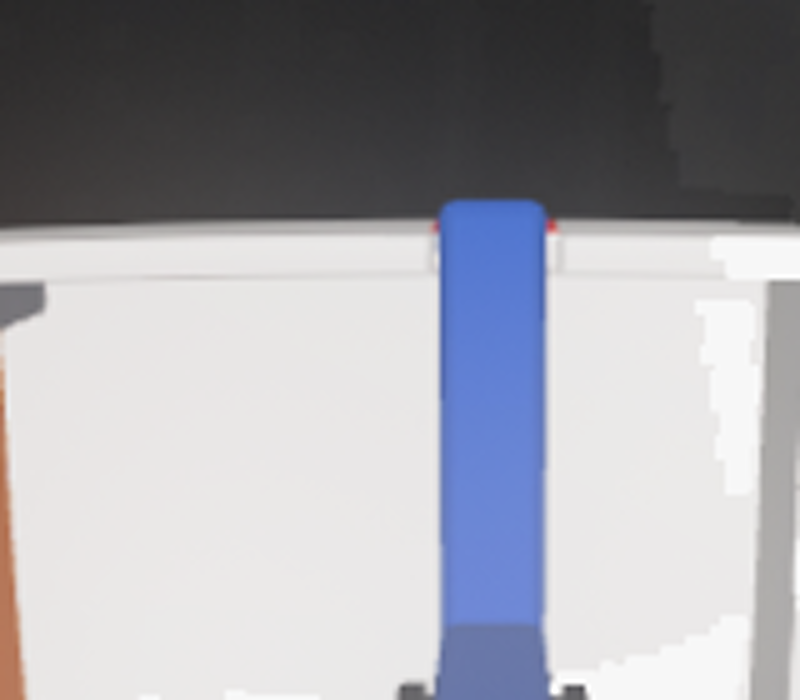

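View pics/s9a.png

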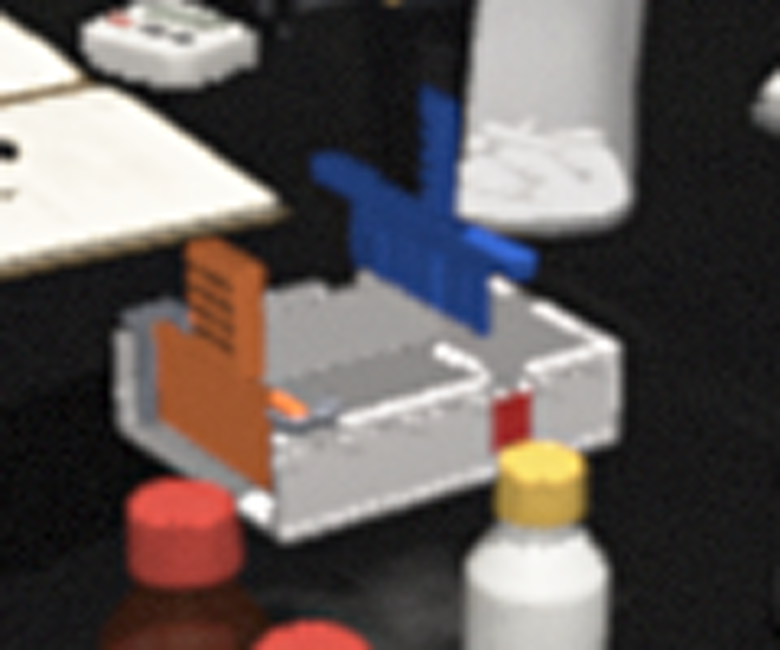

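View pics/t9.png

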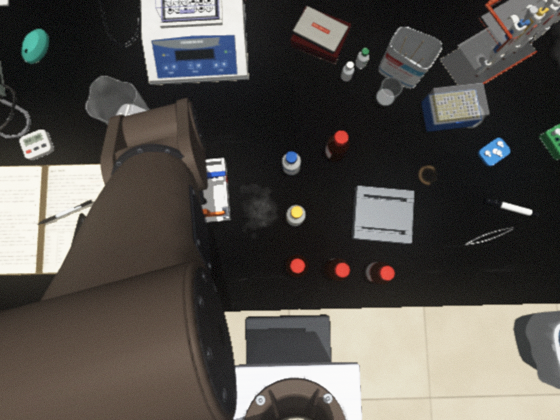

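```bash
python3 - <<'E'
from h import *
c=load("w9");o=-c["R"].T@c["t"];print(o.round(1))
f=lambda u,v,z:fonplane(c,[(180+u/5,100+v/5)],z)[0].round(2)
A=f(493.5,204,89.3);A2=f(493,240,89.3);B=f(493.5,620,89.3);print("bar",A,A2,B,"yaw",np.degrees(np.arctan2(A[1]-B[1],A[0]-B[0]))-90)
y=np.radians(4.05);e=np.array([np.cos(y),np.sin(y),0]);n=np.array([-e[1],e[0],0])
N=f(497.5,250,40);print("notch +y (wall mid)",N, "bar centre",A-65*n,"along-x misalign", (A-N)@e, "y from notch",N-55.5*n)
# wall edges
print("outer wall edge",f(497,225,34),"inner",f(497,272,34))
s=load("s9");W=cloud(s);H=hsv(s);m=(H[...,0]>105)&(H[...,0]<125)&(H[...,1]>150)&(W[...,0]>560)&(W[...,0]<640)&(W[...,1]>140)&(W[...,1]<290)
p=W[m];print(len(p),np.percentile(p,[1,50,99],axis=0).round(1).tolist())
ys=(p-np.array([602,213,0]))@n; zl=[p[(abs(ys-t)<4)][:,2].min().round(1) for t in(-35,-15,0,15,35)];print("low z",zl)
xs=(p-np.array([602,213,0]))@e; print("x at teeth",np.median(xs[p[:,2]<75]).round(1), "expected face -2")
for a,b in (("t4","t9"),):
  A,B=load("top0")["pixels"].astype(int),load("t9")["pixels"].astype(int)
  print("bottle region diff",[int(abs(A-B)[v-15:v+15,u-15:u+15].max()) for u,v in((291,160),(295,213),(297,266),(342,270),(387,273),(338,140))])
E
```

```text
[597.6 285.7 267.1]
bar [598.58 278.17  89.3 ] [598.82 274.23  89.3 ] [602.   231.17  89.3 ] yaw 4.1618470969005585
notch +y (wall mid) [599.88 269.69  40.  ] bar centre [603.17075409 213.33231823  89.3       ] along-x misalign -0.6978367946448111 y from notch [603.79979772 214.3285948   40.        ]
outer wall edge [599.61 272.86  34.  ] inner [600.1 266.1  34. ]
480 [[592.1, 149.3, 52.0], [599.8, 201.1, 82.9], [609.9, 275.1, 132.9]]
low z [np.float64(51.1), np.float64(51.7), np.float64(52.6), np.float64(53.2), np.float64(53.0)]
x at teeth -1.1 expected face -2
bottle region diff [23, 32, 33, 22, 27, 24]
```

```bash
python3 -m inch '[-0.0003,-0.0006,0.0006,0,0,0,1, 0,0,0,0,0,0,1, 0,0,0,0,0,0,1, 0,0,0,0,0,0,1, 0,0,0,0,0,0,1]'; python3 snap.py wrist w10;python3 snap.py scene s10; python3 - <<'E'
from h import *
c=load("w10");crop(c,180,100,340,240,5,"w10a")
c=load("s10");crop(c,180,130,420,310,3.3,"s10a")
E
```

```text
t: 18.55
eef_pos: [602.2, 214.6, 96.5]
tcp_rot: [-1.571, 0.0, -1.499]
ft_force: [-0.8, -0.3, -0.1]
opening: 0.126
18.6 [602.2 214.6  96.5] [-90.     0.   -85.91] [ 0.3 -0.1  0.1] 0.125
18.65 [602.2 214.6  96.5] [-9.000e+01  1.000e-02 -8.591e+01] [ 0.5 -0.2 -1.5] 0.124
```

View pics/w10a.png

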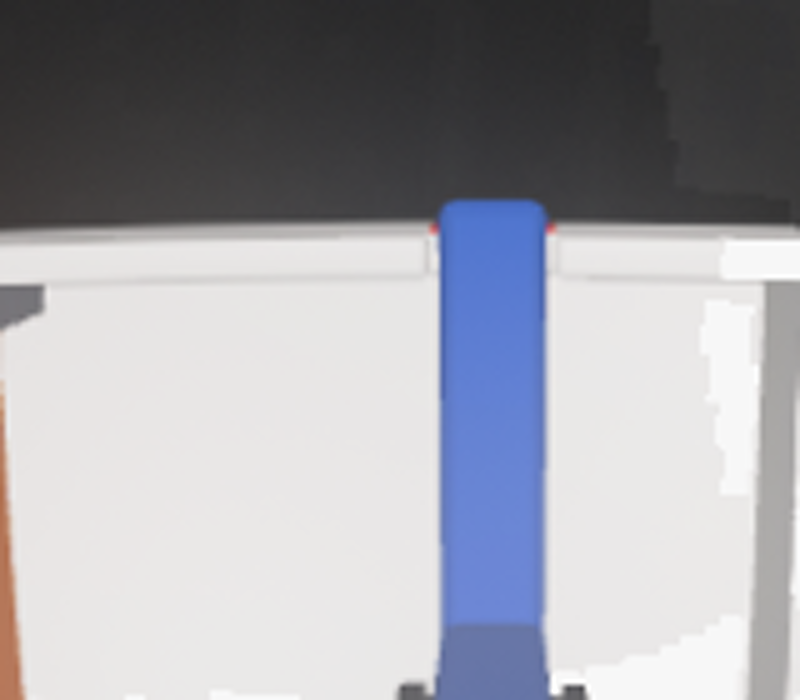

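View pics/s10a.png

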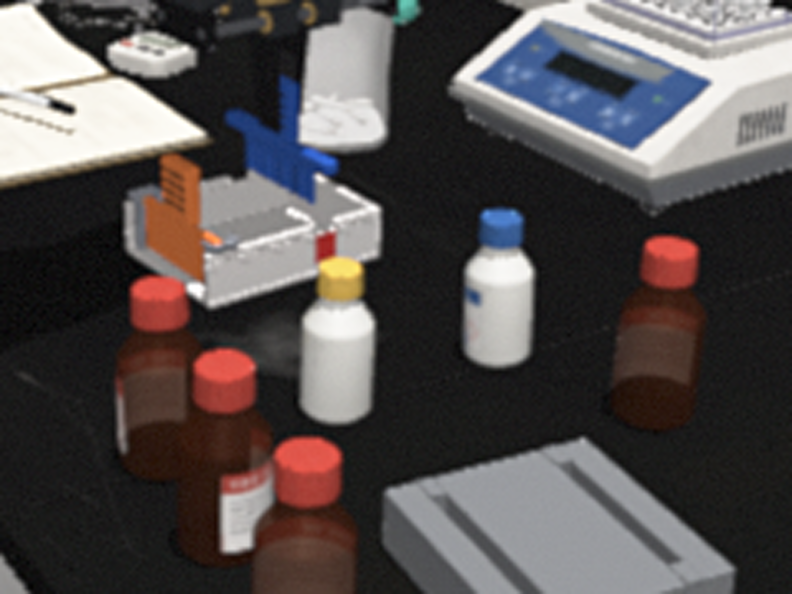

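The bar is centred over the notch: bar mid-line at u≈493, notch edges at 427 and 560 in the wrist crop. Both slots of the rack are empty, the bottles stand where they were, and the gate is seated. Handing in.

```bash
python3 - <<'E'
from cell import env
env.job_done(); print(env.state()["t"])
E
```

```text
the job is handed in; nothing more can be done
the job is handed in; nothing more can be done
```

I finished the job and handed it in at about 18.7 s. The orange gate is home in the tray's grooves and released. The gripper is still holding the blue comb over the red-marked notches.

- **Gate:** it went down without resistance and stopped at the expected height, with 14 N of push on the tray floor. It stood upright in both grooves after I let go.
- **Comb:** the last wrist picture shows the bar centred over the +y notch to within about 0.5 mm. The bar's yaw was about 4.1°, the same as the tray's.
- **Comb height:** working from the arm's reading, the tooth tips are at about 49.6 mm, so about 9.6 mm above the walls. The depth picture taken just before the final 0.6 mm adjustment read 51–53 mm along the teeth, a coarser measure. I saw no contact force.
- **Bottles:** none of the six looked shifted or tipped in the top view near the end. The carry cleared their tops by about 5 cm.

**Disagreements:**
- The wrist camera and the arm differed by about 1–1.5 mm in x, so I lined up gate and comb by their position relative to the tray in the same picture.
- Readings for the centre of the notches in y differed by about 1 mm.

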